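Index a rosette three petals on and hold it

ROBOT

A 6-joint arm with a two-finger parallel gripper is mounted at the origin on the work surface. World frame = base frame: x ahead of the robot, y to its left, z up, the work surface at z = 0. Lengths are in mm, angles in rad, forces in N, time in s.
With the tool pointing down it reaches from about 275 to 750 mm from the base axis. Payload 10.2 kg.
Tool frame: the origin (TCP) lies at the very end of the fingers, on their centre line; the grasp point (between the pads) lies 19 mm behind it; z points along the fingers, y is the line along which they close (so a half turn about z gives the same grasp; the last joint's range is limited). The gripper opens to 85 mm and grips with 20 to 120 N. Pads are 22 mm wide; open, the fingers measure 114 mm over their backs; the gripper's body (76 mm by 85 mm) begins 54 mm behind the grasp point. The pads swing forward as they close: fully open they stand 13 mm farther back than shut.
Start: joints at [-1.407, 0.313, 1.498, -0, 1.331, -0.223], TCP at [198.032, -486.225, 231.294] pointing down, gripper open.
Joint ranges: [-2.94, 2.94], [-0.97, 2.17], [0.19, 2.56], [-1.23, 4.37], [0.02, 3.11], [-2.88, 2.88]. Speed limits (rad/s): [2.39, 2.39, 3.01, 3.14, 3.14, 3.14].

INTERFACE

Orientations are given as a unit quaternion [w, x, y, z].
In Python, from rig import ctrl gives the robot as it stands.
- The arm moves only by the shell command python3 -m inch 'ROWS' [OPENING] [FORCE]. ROWS is text: rows parted by semicolons, each of 6 numbers parted by spaces: the shift along the tool's x, y, z in mm, then the turn, a rotation vector about the tool's x, y, z in units of 6 degrees (1.0 is 6 degrees). A call has exactly 10 rows; each row shifts and turns the commanded pose from where the row before left it, along the tool's axes as they then stand; what a row does not reach is not made up. A row lasts 1/12 s, in which the tool goes at most 41.7 mm and 7.16 degrees, less where a joint would pass 70% of its speed; a pose out of reach is approached as far as the arm can. A call with a gripper value outside its range is refused whole. OPENING is the opening, from 0 (shut) to 1 (fully open), set as the call begins (- or left out, the last holds). The fingers move at their own pace and stop on an object; FORCE is the grip in N (left out, the last holds). Time passes only in rows, so rows that do not move let the fingers close, or fill a call up. It gives the time, the measured TCP pose, the force, the opening and the grip force at its end, in the units of the state.
- ctrl.sense(): the state, without advancing time (a new reading comes with each control period).
- ctrl.capture(name): name is "side" or "top"; returns a dict with "image" (384x512x3 uint8, red, green, blue), "intrinsics" (3x3 intrinsics, pixels), "rvec" (rotation vector, rad) and "tvec" (3), from world to camera coordinates, as OpenCV has them. Camera axes: x right, y down, z forward; pixel columns grow to the right and rows downward; lengths in mm; the calibration is good to about 2 mm. A picture is of the moment at which its call begins. There is no depth.
- ctrl.finish_job(): hands the job in; it is judged then, once.
The state is a dict: "time_s": time; "joints": joint angles; "dq": joint speeds; "tau": joint torques, N m; "eef_pos": TCP position; "ee_rot": TCP orientation; "force": force on the tool from outside, world axes, zero at the start; "wrist_torque": the same for the moment, N m; "grip_width": opening from 0.0 (shut) to 1.0 (fully open); "grip_force": force on a finger pad.
Only numpy, scipy, OpenCV 4.12 (cv2) and the standard library are available. Lean on these libraries where they do the work, as an engineer would, in place of code of your own. Each camera call takes 0.05 s, during which the arm holds its last target. There are 200 camera calls.

TASK

Pull the lock pin of the carver's indexing stand fully up and leave it up. Then grip the bar knob in the middle of the rosette and turn it clockwise, seen from above, three clicks on from where it stands, not running on past the third stop, and finish still gripping the knob firmly, holding the rosette steady in that third stop so that I can mark the next petal. Do not disturb the tools and pieces lying on the bench.

Things in the scene. Friction and masses are not known exactly. Their poses are not given: they have to be found in the camera images.
- index_knob: black bar knob on the vertical spindle of the indexing stand, in the middle of its rosette. Origin: on the axis (its z), at its underside, 87 mm above the bench. Above the origin: a collar 42 mm in diameter, 8 mm high, then the bar from 8 to 44 mm, 58 mm long along its x axis, 14 mm thick along y (grip it across this). Its axis is the turning axis
- rosette_top (a point): centre of the top face of the wooden rosette blank, 140 mm in diameter, at the knob's underside (same point as its origin). Under it a scalloped steel star wheel, 200 mm in diameter, top 57 mm above the bench; knob, rosette and wheel turn together on the grey stand bolted to the bench. Above the rosette nothing but the knob within 75 mm of the axis
- turntable (a joint): turn of knob, rosette and wheel, rad, clockwise from above; 0 at the start (a stop), no end. A sprung roller clicks into the wheel's 16 equal scallops: a stop every 22.5 degrees (0.3927 rad), the third at 1.178. It takes about 0.2 N m to leave a stop; past half way it pulls as hard, clockwise, into the next, where the pull drops away. Locked while the pin is down
- pin_head (a point): middle of the black head of the lock pin: round, 24 mm in diameter, 24 mm high, on an upright pin in a bracket at the wheel's rim, 95 mm to the side of the knob's axis, 130 mm above the bench when down. The bracket's flat arm, 30 mm wide, top 30 mm below this point, runs from the pin away from the knob. Room for fingers on the two sides across that line
- lock_pin (a joint): lift of the lock pin, m: 0 fully down in a scallop of the wheel (starts at 0 to 0.003), clear of the wheel above 0.010, fully up at 0.018, a hard stop. It slides straight up with a pull of about 3 N and stays where it is left
- gouge_a: carving gouge, wooden handle about 130 x 24 x 22 mm, steel blade 115 mm, lying flat near the stand, leave alone; origin on its underside
- gouge_b: carving gouge as above, about 220 mm long overall, farther off on the bench, leave alone; origin on its underside
- gouge_c: carving gouge, wide blade, about 255 mm long overall, farther off on the bench, leave alone; origin on its underside
- mallet: wooden mallet, head 120 x 75 x 70 mm, 305 mm long overall, leave alone; origin on its underside
- dust_brush: flat dusting brush, 197 x 46 x 18 mm, lying near the stand, leave alone; origin on its underside
- small_rosette: finished small wooden rosette, 76 mm across, 22 mm tall, lying loose near the stand, leave alone; origin on its underside
- cork_block: cork sanding block 110 x 67 x 37 mm, leave alone; origin on its underside

How it is judged (in metres and radians):
On the way, in this order (a step that is already met when the one before it is completed fails the run):
1. the lock pin is pulled up clear of the star wheel (value of joint lock_pin above 0.012 m), for 0.2 s.
2. turned to the first stop by the knob (value of joint turntable above 0.322699 rad and contact force between the fingers and index_knob above 1 N), for 0.05 s.
3. turned to the second stop by the knob (value of joint turntable above 0.715398 rad and contact force between the fingers and index_knob above 1 N), for 0.05 s.
4. turned to the third stop by the knob (value of joint turntable above 1.1081 rad and contact force between the fingers and index_knob above 1 N), for 0.05 s.
At the end, for the whole second after the job is handed in: the turntable stands still (under 0.1 rad/s) within 0.07 rad (4 degrees) of the third stop, 1.178 rad; the fingers still grip the knob firmly, with more than 10 N; the lock pin is left up, at least 12 mm, and not touched by the robot (value of joint turntable between 1.1081 and 1.2481 rad and velocity of joint turntable between -0.1 and 0.1 rad/s and contact force between the fingers and index_knob above 10 N and value of joint lock_pin above 0.012 m and contact force between the arm and lock_pin below 1 N); the arm keeps its last pose, push and grip.
It fails at once if the knob runs on past the third stop, half way to the fourth (value of joint turntable above 1.37445 rad).
It fails at once if the knob is turned anticlockwise out of its first stop (value of joint turntable below -0.19635 rad).
It fails at once if a tool or piece lying on the bench is disturbed (moved over 25 mm) (distance of any of gouge_a, gouge_b, gouge_c, mallet, dust_brush, small_rosette, cork_block from where it was at the start of the episode above 0.025 m).
It also fails if it takes over 53 s, if anything falls off the work surface, if the arm or the gripper's body presses on something with over 40 N, if the wrist force passes 120 N, or if a joint passes its speed limit or range.

## Working session

There is one attempt and no reset: what is moved stays moved. The work goes in short steps, Python scripts to look and compute and a shell command to move; the robot and the scene stay as the last step left them, time stands still between calls to the robot, and variables do not carry over. Pictures are saved under pics/ and viewed, at most 10 in all, crops included, and the job is handed in when it is done.

```bash
mkdir -p pics
cat > h.py <<'E'
import numpy as np,cv2
from rig import ctrl
from scipy.spatial.transform import Rotation as R
def cap(n,f):
    c=ctrl.capture(n); cv2.imwrite('pics/'+f,c['image'][:,:,::-1]); np.savez('pics/'+n+'.npz',**c); return c
def ray(n,px,z):
    c=np.load('pics/'+n+'.npz'); Rm=cv2.Rodrigues(c['rvec'])[0]
    p=cv2.undistortPoints(np.array([[px]],float),c['intrinsics'],None)[0,0]
    d=Rm.T@np.array([p[0],p[1],1]); o=-Rm.T@c['tvec'].ravel()
    return o+d*(z-o[2])/d[2]
def proj(n,P):
    c=np.load('pics/'+n+'.npz'); return cv2.projectPoints(np.array([P],float),c['rvec'],c['tvec'],c['intrinsics'],None)[0].ravel()
E
python3 - <<'E'
from h import *
for n in('side','top'):
    c=cap(n,n+'0.png'); print(n,-cv2.Rodrigues(c['rvec'])[0].T@c['tvec'].ravel(),c['intrinsics'][0,0])
s=ctrl.sense();print(s['time_s'],s['eef_pos'],s['ee_rot'],R.from_quat(np.roll(s['ee_rot'],-1)).as_matrix())
a=[cv2.imread('pics/%s0.png'%n) for n in('top','side')]
E
```

```text
side [-284.3363005  1255.4888083  1116.22833403] 489.6854231163292
top [ 239.54855764  -29.08127961 1545.99836131] 459.9617089445105
0.1 [ 197.98762001 -486.01170082  230.81090397] [-5.38202272e-04  9.81356830e-01  1.92193868e-01  2.05812841e-06] [[ 9.26123034e-01  3.77221532e-01 -2.02838836e-04]
 [ 3.77221528e-01 -9.26122455e-01  1.05712807e-03]
 [ 2.10917870e-04 -1.05554583e-03 -9.99999421e-01]]
```

View pics/top0.png

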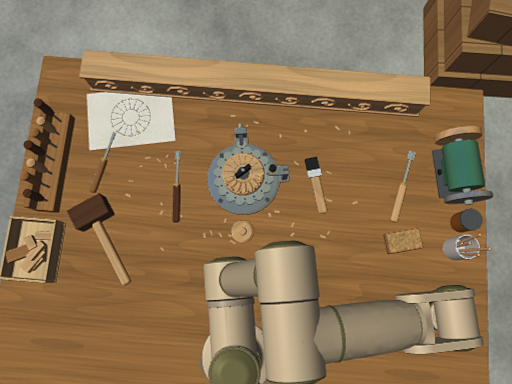

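View pics/side0.png

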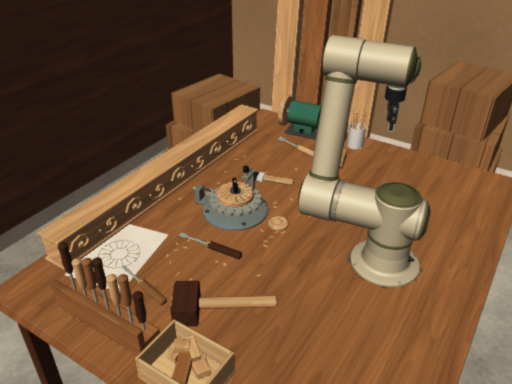

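Run:
```python
from h import *
a=cv2.imread('pics/top0.png')[115:220,195:300]; b=cv2.imread('pics/side0.png')[155:235,185:290]
a=cv2.resize(a,(525,525),interpolation=cv2.INTER_CUBIC)
cv2.imwrite('pics/z0.png',cv2.resize(a[:, :],(525,525)))
b=cv2.resize(b,(735,560),interpolation=cv2.INTER_CUBIC);cv2.imwrite('pics/z1.png',b)
```

```text
(no output)
```

View pics/z0.png

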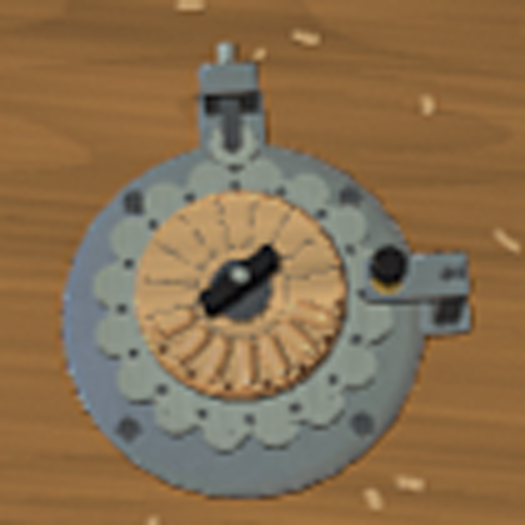

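View pics/z1.png

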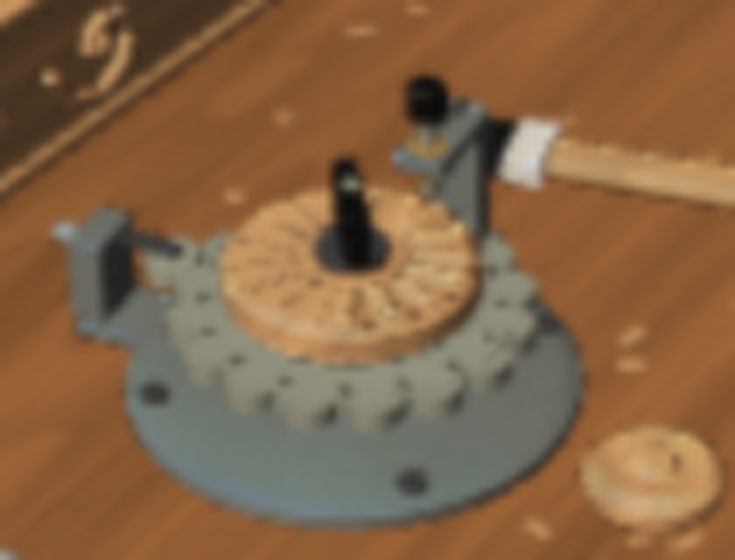

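Run:
```python
from h import *
f=lambda x,y:(195+x/5-.4,115+y/5-.4)
p=ray('top',f(390,266),142);k=ray('top',f(240,280),131);r=ray('top',f(240,295),87)
e1=ray('top',f(206,303),131);e2=ray('top',f(276,256),131)
print('pin',p,'knob',k,r,np.hypot(*(p-k)[:2]))
print('bar deg',np.degrees(np.arctan2(*(e2-e1)[1::-1])),np.hypot(*(e2-e1)[:2]),'line deg',np.degrees(np.arctan2(*(p-k)[1::-1])))
g=lambda x,y:(185+x/7-.4,155+y/7-.4)
print('side pin',ray('side',g(427,100),131),'proj',proj('side',[*p[:2],131]),g(427,100), 'knob',proj('side',[*k[:2],131]),g(347,168))
s=ctrl.sense();print(np.round(s['joints'],3))
```

```text
pin [589.25925963 -62.34644992 142.        ] knob [575.09397181  31.26308183 131.        ] [575.52678587  32.26798194  87.        ] 94.67523336748162
bar deg -50.579608530135 53.67451197560235 line deg -81.39510695551957
side pin [595.36608442 -63.73084034 131.        ] proj [246.73851753 169.51133535] (245.6, 168.88571428571427) knob [235.86506169 181.98324176] (234.17142857142855, 178.6)
[-1.407  0.313  1.498 -0.     1.331 -0.223]
```

```bash
r='';
python3 -m inch '26 -12 0 0 0 0;26 -12 0 0 0 0;26 -12 0 0 0 0;26 -12 0 0 0 0;26 -12 0 0 0 0;26 -12 0 0 0 0;26 -12 0 0 0 0;26 -12 0 0 0 0;26 -12 0 0 0 0;26 -12 0 0 0 0' 1 40
python3 -m inch '26 -12 0 0 0 0;26 -12 0 0 0 0;26 -12 0 0 0 0;26 -12 0 0 0 0;26 -12 0 0 0 0;26 -12 0 0 0 0;26 -12 0 0 0 0;26 -12 0 0 0 0;26 -12 0 0 0 0;26 -12 0 0 0 0'
python3 -m inch '0 0 0 0 0 -1.1;0 0 0 0 0 -1.1;0 0 0 0 0 -1.1;0 0 0 0 0 -1.1;0 0 0 0 0 -1.1;0 0 0 0 0 -1.1;0 0 0 0 0 -1.1;0 0 0 0 0 -1.1;0 0 0 0 0 -1.1;0 0 0 0 0 -1.1'
cat >> h.py <<'E'
def to(x,y,z,ya):
    s=ctrl.sense();Rm=R.from_quat(np.roll(s['ee_rot'],-1)).as_matrix()
    yaw=np.degrees(np.arctan2(Rm[1,1],Rm[0,1])); d=(yaw-ya+90)%180-90
    print('t',s['time_s'],'pos',np.round(s['eef_pos'],1),'yaw',round(yaw,1),'shift',np.round(Rm.T@(np.array([x,y,z])-s['eef_pos']),1),'turn',round(d/6,2),'tilt',np.round(Rm[:2,2],4),'F',np.round(s['force'],1),'w',s['grip_width'],'gf',s['grip_force'],'q6',s['joints'][5])
E
python3 -c "
from h import *
to(590,-63,170,8.6)
cap('top','top1.png');cap('side','side1.png')
a=cv2.resize(cv2.imread('pics/top1.png')[110:215,210:315],(525,525),interpolation=cv2.INTER_CUBIC)
cv2.imwrite('pics/z2.png',a)"
```

```text
time_s: 0.93
eef_pos: [394.2, -275.7, 231.1]
ee_rot: [-0.0, 0.981, 0.192, -0.0]
force: [-0.7, -0.3, -0.2]
grip_width: 1.003
grip_force: 0.0
time_s: 1.77
eef_pos: [589.8, -66.5, 230.9]
ee_rot: [-0.0, 0.981, 0.192, -0.0]
force: [-0.3, -1.1, 0.1]
grip_width: 1.005
grip_force: 0.0
time_s: 2.6
eef_pos: [588.9, -67.7, 230.8]
ee_rot: [-0.0, 0.716, 0.698, -0.0]
force: [0.4, -0.2, -0.1]
grip_width: 1.0
grip_force: 0.0
t 2.6 pos [588.9 -67.7 230.8] yaw -1.5 shift [ 4.7  1.  60.8] turn -1.69 tilt [-0.0009  0.0003] F [ 0.4 -0.2 -0.1] w 0.99954878526063 gf 0.0 q6 -0.2856190617318036
```

```bash
python3 -m inch '2 0 0 0 0 -0.8;2 0 0 0 0 -0.9;0 0 10 0 0 0;0 0 10 0 0 0;0 0 10 0 0 0;0 0 10 0 0 0;0 0 10 0 0 0;0 0 10 0 0 0;0 0 0 0 0 0;0 0 0 0 0 0'
python3 -c "
from h import *
to(590,-63,112,8.6)
cap('top','top1.png');cap('side','side1.png')
a=cv2.resize(cv2.imread('pics/top1.png')[110:210,200:300],(400,400),interpolation=cv2.INTER_CUBIC)
b=cv2.resize(cv2.imread('pics/side1.png')[110:210,190:290],(400,400),interpolation=cv2.INTER_CUBIC)
cv2.imwrite('pics/z2.png',np.hstack([a,b]))"
```

```text
time_s: 3.53
eef_pos: [588.9, -63.8, 170.7]
ee_rot: [-0.0, 0.654, 0.757, -0.0]
force: [0.4, 0.5, 0.3]
grip_width: 1.0
grip_force: 0.0
t 3.5333 pos [588.9 -63.8 170.7] yaw 8.3 shift [ 0.6  1.3 58.7] turn -0.04 tilt [-0.001   0.0003] F [0.4 0.5 0.3] w 0.9999363562733797 gf 0.0 q6 -0.450940643946151
```

View pics/z2.png

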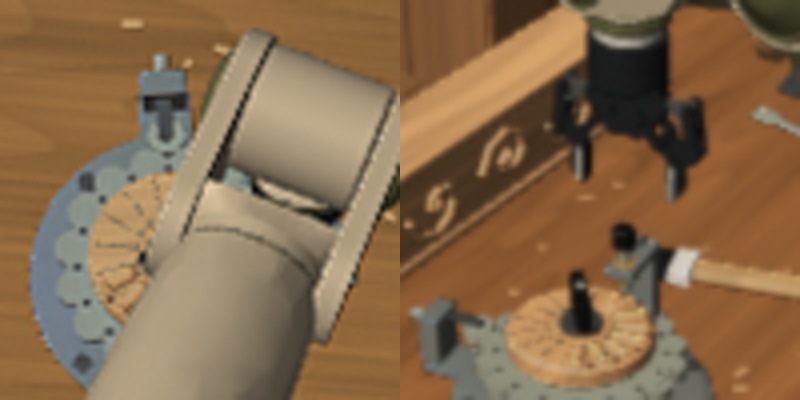

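The left crop shows the pin hidden under the arm. In the right crop the fingertips (580,175) and (673,190) straddle the pin head at (624,237), so the fingers are lined up. I'll descend and grip.

```bash
python3 -m inch '0 1 8 0 0 0;0 0 8 0 0 0;0 0 8 0 0 0;0 0 8 0 0 0;0 0 8 0 0 0;0 0 8 0 0 0;0 0 6 0 0 0;0 0 4 0 0 0;0 0 0 0 0 0;0 0 0 0 0 0' 1
python3 -m inch '0 0 0 0 0 0;0 0 0 0 0 0;0 0 0 0 0 0;0 0 0 0 0 0;0 0 0 0 0 0;0 0 0 0 0 0;0 0 0 0 0 0;0 0 0 0 0 0;0 0 0 0 0 0;0 0 0 0 0 0' 0 40
python3 -m inch '0 0 0 0 0 0;0 0 0 0 0 0;0 0 0 0 0 0;0 0 0 0 0 0;0 0 0 0 0 0;0 0 0 0 0 0;0 0 0 0 0 0;0 0 0 0 0 0;0 0 0 0 0 0;0 0 0 0 0 0'
```

```text
time_s: 4.47
eef_pos: [590.1, -63.7, 113.3]
ee_rot: [0.0, 0.654, 0.757, 0.0]
force: [-0.1, 0.0, 0.0]
grip_width: 0.999
grip_force: 0.0
time_s: 5.3
eef_pos: [593.0, -63.4, 114.6]
ee_rot: [0.003, 0.654, 0.757, 0.003]
force: [14.9, 3.1, -1.0]
grip_width: 0.26
grip_force: 39.5
time_s: 6.13
eef_pos: [593.0, -63.3, 114.6]
ee_rot: [0.003, 0.654, 0.757, 0.003]
force: [16.1, 3.1, -1.3]
grip_width: 0.258
grip_force: 39.5
```

```bash
python3 -m inch '0 2 0 0 0 0;0 1.5 0 0 0 0;0 0 -2 0 0 0;0 0 -2 0 0 0;0 0 -2 0 0 0;0 0 -2 0 0 0;0 0 -2 0 0 0;0 0 -2 0 0 0;0 0 0 0 0 0;0 0 0 0 0 0'
python3 -m inch '0 0 -2 0 0 0;0 0 -2 0 0 0;0 0 -2 0 0 0;0 0 -1 0 0 0;0 0 0 0 0 0;0 0 0 0 0 0;0 0 0 0 0 0;0 0 0 0 0 0;0 0 0 0 0 0;0 0 0 0 0 0'
```

```text
time_s: 6.97
eef_pos: [593.6, -63.2, 125.8]
ee_rot: [0.0, 0.654, 0.757, 0.0]
force: [1.5, -0.2, 1.7]
grip_width: 0.259
grip_force: 39.9
time_s: 7.8
eef_pos: [593.5, -63.2, 132.3]
ee_rot: [0.0, 0.654, 0.757, 0.0]
force: [4.2, 0.2, -2.8]
grip_width: 0.26
grip_force: 40.3
```

```bash
python3 -m inch '0 0 -1 0 0 0;0 0 -1 0 0 0;0 0 -1 0 0 0;0 0 0 0 0 0;0 0 0 0 0 0;0 0 0 0 0 0;0 0 0 0 0 0;0 0 0 0 0 0;0 0 0 0 0 0;0 0 0 0 0 0'
```

```text
time_s: 8.63
eef_pos: [593.2, -63.1, 132.6]
ee_rot: [-0.001, 0.654, 0.757, -0.0]
force: [11.0, -1.2, -21.4]
grip_width: 0.259
grip_force: 40.9
```

Hard stop reached. I'll relax, open, rise, then shift to above the knob.

```bash
python3 -m inch '0 0 1 0 0 0;0 0 1.5 0 0 0;0 0 0 0 0 0;0 0 0 0 0 0;0 0 0 0 0 0;0 0 0 0 0 0;0 0 0 0 0 0;0 0 0 0 0 0;0 0 0 0 0 0;0 0 0 0 0 0'
python3 -m inch '0 0 0 0 0 0;0 0 0 0 0 0;0 0 0 0 0 0;0 0 0 0 0 0;0 0 0 0 0 0;0 0 0 0 0 0;0 0 0 0 0 0;0 0 0 0 0 0;0 0 0 0 0 0;0 0 0 0 0 0' 1
python3 -m inch '0 0 -10 0 0 0;0 0 -10 0 0 0;0 0 -10 0 0 0;0 0 -10 0 0 0;0 0 -10 0 0 0;0 0 -10 0 0 0;0 0 -10 0 0 0;0 0 -10 0 0 0;0 0 0 0 0 0;0 0 0 0 0 0'
python3 -c "
from h import *
to(576,32,190,39.4)"
```

```text
time_s: 9.47
eef_pos: [593.4, -63.2, 132.3]
ee_rot: [-0.0, 0.654, 0.757, -0.0]
force: [5.6, -0.9, -7.6]
grip_width: 0.261
grip_force: 42.1
time_s: 10.3
eef_pos: [593.5, -63.2, 132.8]
ee_rot: [-0.0, 0.654, 0.757, -0.0]
force: [-0.2, 0.3, -0.3]
grip_width: 0.999
grip_force: 0.0
time_s: 11.13
eef_pos: [593.6, -63.2, 213.2]
ee_rot: [0.0, 0.654, 0.757, 0.0]
force: [0.6, 0.4, 0.1]
grip_width: 0.998
grip_force: 0.0
t 11.1333 pos [593.6 -63.2 213.2] yaw 8.4 shift [96.7 -3.6 23.2] turn -5.17 tilt [ 0.0008 -0.0002] F [0.6 0.4 0.1] w 0.9980107428890325 gf 0.0 q6 -0.44805448777550216
```

```bash
python3 -m inch '16 -1.6 0 0 0 0;16 0 0 0 0 0;16 0 0 0 0 0;16 0 0 0 0 0;16 0 0 0 0 0;16.5 0 0 0 0 0;0 0 8 0 0 -0.9;0 0 8 0 0 -0.9;0 0 8 0 0 -0.9;0 0 8 0 0 -0.9'
python3 -m inch '0 0 8 0 0 -0.8;0 0 8 0 0 -0.8;0 0 0 0 0 0;0 0 0 0 0 0;0 0 0 0 0 0;0 0 0 0 0 0;0 0 0 0 0 0;0 0 0 0 0 0;0 0 0 0 0 0;0 0 0 0 0 0'
python3 -c "
from h import *
to(578,32,100,39.4)
cap('side','side2.png');cap('top','top2.png')
a=cv2.resize(cv2.imread('pics/top2.png')[110:210,200:300],(400,400),interpolation=cv2.INTER_CUBIC)
b=cv2.resize(cv2.imread('pics/side2.png')[130:210,190:270],(400,400),interpolation=cv2.INTER_CUBIC)
cv2.imwrite('pics/z3.png',np.hstack([a,b]))"
```

```text
time_s: 11.97
eef_pos: [577.2, 33.2, 179.7]
ee_rot: [-0.001, 0.498, 0.867, -0.0]
force: [-0.2, -0.6, -0.9]
grip_width: 1.0
grip_force: 0.0
time_s: 12.8
eef_pos: [577.9, 32.1, 164.9]
ee_rot: [0.0, 0.426, 0.905, 0.0]
force: [0.2, 0.2, 0.3]
grip_width: 0.996
grip_force: 0.0
t 12.8 pos [577.9  32.1 164.9] yaw 39.5 shift [-0.1  0.  64.9] turn 0.02 tilt [ 0.0002 -0.    ] F [0.2 0.2 0.3] w 0.9963915212447042 gf 0.0 q6 -0.8370194205117816
```

View pics/z3.png

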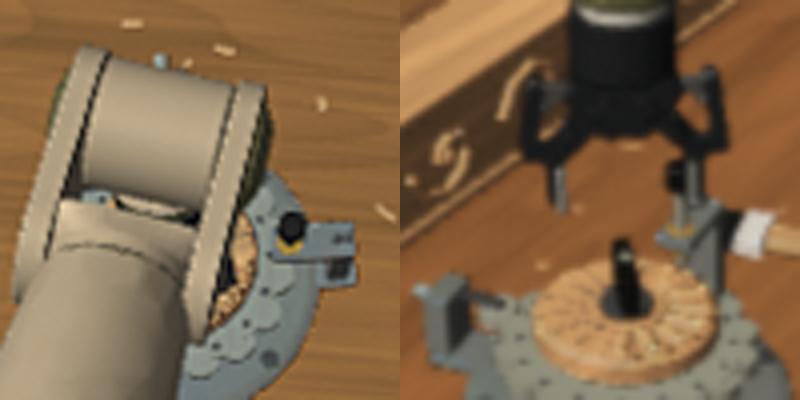

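The pin is clearly raised: its head is at (676,178) and the stem shows. The fingers (560, 690) are centred on the knob at (625,260). I'll descend and grip.

```bash
python3 -m inch '0 0 8 0 0 0;0 0 8 0 0 0;0 0 8 0 0 0;0 0 8 0 0 0;0 0 8 0 0 0;0 0 8 0 0 0;0 0 8 0 0 0;0 0 5 0 0 0;0 0 3 0 0 0;0 0 0 0 0 0' 1
python3 -m inch '0 0 0 0 0 0;0 0 0 0 0 0;0 0 0 0 0 0;0 0 0 0 0 0;0 0 0 0 0 0;0 0 0 0 0 0;0 0 0 0 0 0;0 0 0 0 0 0;0 0 0 0 0 0;0 0 0 0 0 0' 0 60
python3 -m inch '0 0 0 0 0 0;0 0 0 0 0 0;0 0 0 0 0 0;0 0 0 0 0 0;0 0 0 0 0 0;0 0 0 0 0 0;0 0 0 0 0 0;0 0 0 0 0 0;0 0 0 0 0 0;0 0 0 0 0 0'
python3 -c "
from h import *
to(578,32,100,39.4);print(ctrl.sense()['wrist_torque'])"
```

```text
time_s: 13.73
eef_pos: [577.7, 32.1, 100.1]
ee_rot: [-0.0, 0.426, 0.905, -0.0]
force: [-0.9, 0.0, 0.0]
grip_width: 0.999
grip_force: 0.0
time_s: 14.57
eef_pos: [578.7, 32.6, 101.2]
ee_rot: [0.001, 0.426, 0.905, 0.001]
force: [5.3, 3.5, 0.5]
grip_width: 0.152
grip_force: 57.8
time_s: 15.4
eef_pos: [578.7, 32.7, 101.2]
ee_rot: [0.001, 0.426, 0.905, 0.001]
force: [3.7, 3.8, -0.8]
grip_width: 0.151
grip_force: 57.8
t 15.4 pos [578.7  32.7 101.2] yaw 39.6 shift [-0.1 -0.9  1.2] turn 0.03 tilt [0.0023 0.0008] F [ 3.7  3.8 -0.8] w 0.15053374943084433 gf 57.84709453582764 q6 -0.8373979697972705
[ 0.498639   -0.37823934  0.06412956]
```

```bash
python3 -m inch '0 1 0 0 0 0;0 0 0 0 0 0.4;0 0 0 0 0 0.4;0 0 0 0 0 0.4;0 0 0 0 0 0.4;0 0 0 0 0 0.4;0 0 0 0 0 0.4;0 0 0 0 0 0.4;0 0 0 0 0 0.4;0 0 0 0 0 0.4'
python3 -m inch '0 0 0 0 0 0.15;0 0 0 0 0 0;0 0 0 0 0 0;0 0 0 0 0 0;0 0 0 0 0 0;0 0 0 0 0 0;0 0 0 0 0 0;0 0 0 0 0 0;0 0 0 0 0 0;0 0 0 0 0 0'
python3 -c "
from h import *
to(578,32,100,39.6-22.5);print(ctrl.sense()['wrist_torque'])"
```

```text
time_s: 16.23
eef_pos: [579.3, 33.0, 101.2]
ee_rot: [0.001, 0.589, 0.808, 0.001]
force: [2.9, 1.6, 2.1]
grip_width: 0.151
grip_force: 64.3
time_s: 17.07
eef_pos: [579.3, 33.0, 101.2]
ee_rot: [0.001, 0.594, 0.805, 0.001]
force: [4.4, 3.2, 1.4]
grip_width: 0.152
grip_force: 60.6
t 17.0667 pos [579.3  33.  101.2] yaw 17.1 shift [-0.6 -1.5  1.2] turn 0.01 tilt [0.0019 0.0003] F [4.4 3.2 1.4] w 0.15212814480556294 gf 60.646299719810486 q6 -0.4444834154030283
[ 0.52191142 -0.47861351  0.36975689]
```

```bash
python3 -m inch '0 0 0 0 0 0.4;0 0 0 0 0 0.4;0 0 0 0 0 0.4;0 0 0 0 0 0.4;0 0 0 0 0 0.4;0 0 0 0 0 0.4;0 0 0 0 0 0.4;0 0 0 0 0 0.4;0 0 0 0 0 0.4;0 0 0 0 0 0.15'
python3 -m inch '0 0 0 0 0 0;0 0 0 0 0 0;0 0 0 0 0 0;0 0 0 0 0 0;0 0 0 0 0 0;0 0 0 0 0 0;0 0 0 0 0 0;0 0 0 0 0 0;0 0 0 0 0 0;0 0 0 0 0 0'
python3 -c "
from h import *
to(578,32,100,39.6-45);print(ctrl.sense()['wrist_torque'])"
python3 -m inch '0 0 0 0 0 0.4;0 0 0 0 0 0.4;0 0 0 0 0 0.4;0 0 0 0 0 0.4;0 0 0 0 0 0.4;0 0 0 0 0 0.4;0 0 0 0 0 0.4;0 0 0 0 0 0.4;0 0 0 0 0 0.4;0 0 0 0 0 0.15'
python3 -m inch '0 0 0 0 0 0;0 0 0 0 0 0;0 0 0 0 0 0;0 0 0 0 0 0;0 0 0 0 0 0;0 0 0 0 0 0;0 0 0 0 0 0;0 0 0 0 0 0;0 0 0 0 0 0;0 0 0 0 0 0'
python3 -c "
from h import *
to(578,32,100,39.6-67.5);print(ctrl.sense()['wrist_torque'])
cap('side','side3.png')
b=cv2.resize(cv2.imread('pics/side3.png')[130:230,190:290],(600,600),interpolation=cv2.INTER_CUBIC)
cv2.imwrite('pics/z4.png',b)"
```

```text
time_s: 17.9
eef_pos: [580.0, 33.0, 101.2]
ee_rot: [0.001, 0.74, 0.672, 0.002]
force: [9.7, 3.4, -2.4]
grip_width: 0.152
grip_force: 60.0
time_s: 18.73
eef_pos: [580.0, 33.0, 101.2]
ee_rot: [0.001, 0.739, 0.673, 0.002]
force: [9.4, 2.9, -0.9]
grip_width: 0.154
grip_force: 58.9
t 18.7333 pos [580.   33.  101.2] yaw -5.4 shift [-1.1 -1.9  1.2] turn 0.0 tilt [0.0039 0.0002] F [ 9.4  2.9 -0.9] w 0.154026751513341 gf 58.86061370372772 q6 -0.05171335087180612
[ 0.53990262 -1.13179809  0.30979341]
time_s: 19.57
eef_pos: [580.7, 32.8, 101.2]
ee_rot: [0.001, 0.857, 0.515, 0.002]
force: [14.4, 2.8, -3.4]
grip_width: 0.156
grip_force: 59.8
time_s: 20.4
eef_pos: [580.7, 32.8, 101.2]
ee_rot: [0.001, 0.857, 0.516, 0.002]
force: [13.8, 3.0, -4.4]
grip_width: 0.154
grip_force: 58.7
t 20.4 pos [580.7  32.8 101.2] yaw -27.9 shift [-2.  -2.   1.1] turn 0.0 tilt [0.0056 0.    ] F [13.8  3.  -4.4] w 0.15350669372331688 gf 58.7056839466095 q6 0.34096311704926574
[ 0.41237409 -1.75170872  0.34774764]
```

View pics/z4.png

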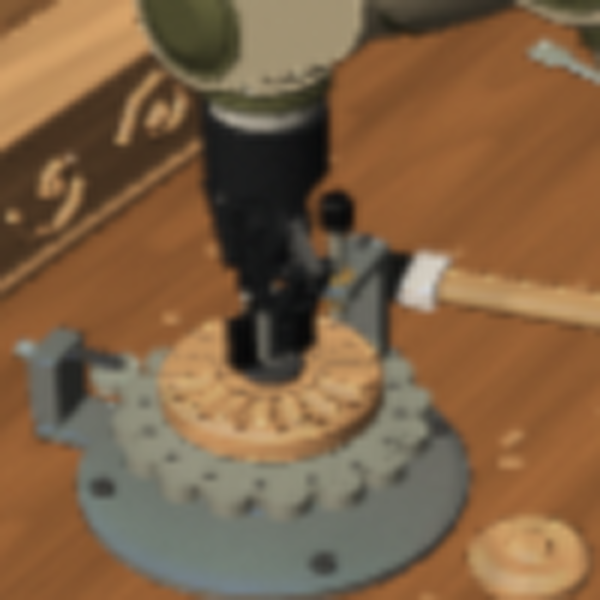

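The knob is gripped and turned, the pin is up, and nothing has moved. The wheel looks the same at every stop, so I'll check the residual from its scallop phase, before against now.

Run:
```python
from h import *
c=(578.5,32.5)
def pol(f,n):
    im=cv2.imread('pics/'+f,0).astype(np.float32)
    th=np.radians(np.arange(0,360,.5)); rr=np.arange(80,104,1.)
    P=np.array([[c[0]+r*np.cos(t),c[1]+r*np.sin(t),57] for r in rr for t in th])
    d=np.load('pics/'+n+'.npz');q=cv2.projectPoints(P,d['rvec'],d['tvec'],d['intrinsics'],None)[0].astype(np.float32).reshape(len(rr),len(th),2)
    return cv2.remap(im,q[...,0],q[...,1],cv2.INTER_CUBIC)
A=pol('side0.png','side');B=pol('side3.png','side')
for lo,hi in((40,85),(85,130),(130,170),(40,170)):
    best=[]
    for s in range(-22,23):
        a=A[:,lo*2:hi*2].ravel();b=B[:,lo*2+s:hi*2+s].ravel();best.append(np.corrcoef(a,b)[0,1])
    i=int(np.argmax(best));print(lo,hi,'ccw shift deg',(i-22)/2,round(best[i],3),np.round(best[16:29],2))
```

```text
40 85 ccw shift deg -1.5 0.967 [0.92 0.94 0.96 0.97 0.96 0.95 0.93 0.9  0.86 0.81 0.76 0.71 0.65]
85 130 ccw shift deg -2.0 0.984 [0.92 0.96 0.98 0.98 0.96 0.92 0.87 0.8  0.72 0.63 0.54 0.45 0.35]
130 170 ccw shift deg -1.5 0.972 [0.92 0.95 0.97 0.97 0.96 0.93 0.88 0.82 0.75 0.67 0.59 0.5  0.42]
40 170 ccw shift deg -1.5 0.978 [0.93 0.96 0.98 0.98 0.96 0.94 0.89 0.84 0.78 0.71 0.64 0.57 0.49]
```

About 1.7° past the stop, clockwise, which agrees with the positive torque. I'll back off 0.3 units and ease the side load.

```bash
python3 -m inch '0.5 1 0 0 0 -0.15;0.5 1 0 0 0 -0.15;0 0 0 0 0 0;0 0 0 0 0 0;0 0 0 0 0 0;0 0 0 0 0 0;0 0 0 0 0 0;0 0 0 0 0 0;0 0 0 0 0 0;0 0 0 0 0 0'
python3 - <<'E'
from h import *
to(578,32,100,-28);print(ctrl.sense()['wrist_torque'])
c=(578.5,32.5); cap('side','side4.png')
def pol(f,n):
    im=cv2.imread('pics/'+f,0).astype(np.float32)
    th=np.radians(np.arange(0,360,.5)); rr=np.arange(80,104,1.)
    P=np.array([[c[0]+r*np.cos(t),c[1]+r*np.sin(t),57] for r in rr for t in th])
    d=np.load('pics/'+n+'.npz');q=cv2.projectPoints(P,d['rvec'],d['tvec'],d['intrinsics'],None)[0].astype(np.float32).reshape(len(rr),len(th),2)
    return cv2.remap(im,q[...,0],q[...,1],cv2.INTER_CUBIC)
A=pol('side0.png','side');B=pol('side4.png','side')
b=[np.corrcoef(A[:,80:340].ravel(),B[:,80+s:340+s].ravel())[0,1] for s in range(-10,11)]
print((np.argmax(b)-10)/2,np.round(b,3))
E
```

```text
time_s: 21.28
eef_pos: [580.6, 32.8, 101.2]
ee_rot: [-0.0, 0.848, 0.529, -0.0]
force: [-1.9, 2.4, 6.1]
grip_width: 0.15
grip_force: 59.8
t 21.2833 pos [580.6  32.8 101.2] yaw -26.1 shift [-1.9 -2.   1.2] turn 0.32 tilt [-0.0006 -0.    ] F [-1.9  2.4  6.1] w 0.15007131201318183 gf 59.83244597911835 q6 0.3103070559987486
[0.28073619 0.28530244 0.16868372]
0.0 [0.495 0.565 0.635 0.705 0.772 0.835 0.891 0.936 0.969 0.988 0.99  0.975
 0.944 0.898 0.842 0.777 0.706 0.633 0.559 0.486 0.416]
```

The wheel phase now matches a stop to within 0.5°, and the grip is 60 N. I'll hand the job in.

```bash
python3 -c "
from rig import ctrl
print(ctrl.finish_job())"
```

```text
the job is handed in; nothing more can be done
None
```

I pulled the lock pin up to its hard stop and left it up, then turned the knob three clicks clockwise; by the last picture the wheel sits within about 0.5° of the third stop, the knob gripped at 60 N. The job is handed in, with no verdict returned.

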